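# Check an unlabelled jar against the inspection lamp

## Robot

A 6-joint arm with a two-finger parallel gripper is mounted at the origin on the work surface. World frame = base frame: x ahead of the robot, y to its left, z up, the work surface at z = 0. Lengths are in m, angles in rad, forces in N, time in s.
With the tool pointing down it reaches from about 0.35 to 0.975 m from the base axis. Payload 4.9 kg.
Tool frame: the origin (TCP) lies on the centre line of the jaws, within the pads' length; the fingertips stand manip.tip_reach ahead of it and the grasp point (between the pads) is the TCP (manip.tip_reach is the distance from the TCP to the fingertips, in m); z points along the fingers, y is the line along which they close (so a half turn about z gives the same grasp; the last joint's range is limited). The gripper opens to 85 mm and grips with 20 to 120 N. Pads are 22 mm wide; open, the fingers measure 114 mm over their backs; the gripper's body (76 mm by 85 mm) begins 54 mm behind the grasp point. The pads swing forward as they close: fully open they stand 13 mm farther back than shut.
Start: joints at [1.038, 0.053, 1.613, -0, 1.476, -0.119], TCP at [0.251, 0.572, 0.25] pointing down, gripper open.
Joint ranges: [-3.01, 3.01], [-1.01, 2.22], [0.06, 2.58], [-1.02, 4.17], [0.09, 2.62], [-3.14, 3.14]. Speed limits (rad/s): [2.57, 2.57, 3.14, 3.14, 3.14, 3.14].

## Interface

Orientations are given as a unit quaternion [w, x, y, z].
In Python, from plant import manip gives the robot as it stands. The module is installed in compiled form; this text tells all that it offers.
- The arm moves only by the tool move_arm, never from a script. Its argument "rows" is a list of rows, each a list of 7 numbers: the shift along the tool's x, y, z in cm, then the turn, a rotation vector about the tool's x, y, z in degrees, then the opening, from -1 (shut) to 1 (fully open). In form: [[tx, ty, tz, ax, ay, az, jaw], ...]. A call has 1 to 20 rows; each row shifts and turns the commanded pose from where the row before left it, along the tool's axes as they then stand; what a row does not reach is not made up. A row lasts 1/12 s, in which the tool goes at most 41.7 mm and 7.16 degrees, less where a joint would pass 70% of its speed; a pose out of reach is approached as far as the arm can. A call is refused whole if a number of a shift passes 4.17 or a number of a turn 7.16, either way. A call with a gripper value outside its range is refused whole. The fingers move at their own pace and stop on an object; the grip force is fixed at half the most. Time passes only in rows, so rows that do not move let the fingers close. It gives the time, the measured TCP pose, the force, the opening and the grip force at its end, in the units of the state.
- manip.state(): the state, without advancing time (a new reading comes with each control period).
- manip.grab_frame(name): name is "side" or "top" or "wrist"; returns a dict with "img" (384x512x3 uint8, blue, green, red), "mtx" (3x3 intrinsics, pixels), "k1" (the pictures are not rectified: a ray, as slopes to the right and down, at radius r is drawn at 1 + k1 r^2 times it, then the intrinsics apply), "R" (3x3) and "t" (3): a world point X has camera coordinates R X + t. Camera axes: x right, y down, z forward; pixel columns grow to the right and rows downward; lengths in m; the calibration is good to about 2 mm. A picture is of the moment at which its call begins. There is no depth.
- manip.job_done(): hands the job in; it is judged then, once.
The state is a dict: "time": time; "joint_pos": joint angles; "joint_vel": joint speeds; "joint_efforts": joint torques, N m; "tool_pos": TCP position; "tool_rot": TCP orientation; "contact_force": force on the tool from outside, world axes, zero at the start; "ft_torque": the same for the moment, N m; "gripper_width": opening from 0.0 (shut) to 1.0 (fully open); "grasp_force": force on a finger pad.
Only numpy, scipy, OpenCV 4.12 (cv2) and the standard library are available. Lean on these libraries where they do the work, as an engineer would, in place of code of your own. Each camera call takes 0.05 s, during which the arm holds its last target. There are 200 camera calls.

## Task

First slide the dimmer of the inspection lamp all the way to its bright end stop, where the printed wedge is wide. Then lift the one jar that has no blue label on its gold lid out of the crate and hold it in front of the leaning light panel, tipped over so that its base squarely faces the middle of the panel, about 6 cm away and not touching the lamp, for the light to shine up through the glass. Finish while still holding it there, motionless in the gripper, with the labelled jars left in their cells and nothing else on the table disturbed.

Things in the scene. Friction and masses are not known exactly. Their poses are not given: they have to be found in the camera images.
- jar: the jar to check: sealed amber glass, plain gold screw lid, no blue label. 100 mm tall; lid 58 mm across, 14 mm high, glass 56 mm; 0.25 to 0.4 kg. Starts upright in a crate cell, its base 5 mm above the table. Origin at the centre of its underside (its base); z along its axis to the lid. Round: its yaw means nothing. Can be gripped from above by the lid and the top of the glass
- jar_lid (a point): centre of the top of that jar's plain gold lid, 100 mm above its base
- crate: fixed black open-work crate, 200 mm (its x) by 300 mm (its y), 58 mm high, floor 5 mm; origin under its centre. Dividers with tops 50 mm above the table make 8 cells, centres at x = -47.5, 47.5 and y = -109, -36, 36, 109 mm; jars stand in them with play. Between neighbouring jars: about 37 mm along x (room for a finger), 14 mm along y (none). On the left or right, the lamp on the other side
- lamp: fixed grey inspection lamp, 220 mm wide, 250 mm deep: control box on the near side, leaning white panel beyond. Origin on the table 70 mm beyond the middle of the box; x points away from the robot's side, y the way the dimmer slides. Box 72 mm (x) by 150 mm (y), top at 34 mm; orange wedge printed by the slot, wide at the bright (+y) end. Middle of the panel's face at x 80, z 110 mm
- panel: the lamp's light panel, 200 mm square, white face in an aluminium frame, leaning back 45 degrees, so that it looks up and towards the robot's side. Origin in the middle of its face; z straight out of the face, x up its slope, y across it (the lamp's y). Its lower edge is 40 mm, its upper edge 181 mm above the table
- fader (a joint): travel of the dimmer's slide along the lamp's +y, 0 (dim) to 0.060 m (end stop, full brightness, wide end of the wedge); starts between 0 and 0.025. Takes about 1.5 N to slide and stays where it is left
- fader_top (a point): middle of the top of the dimmer's slide, a black cap with a white line, 14 mm along its travel (lamp's y), 28 mm across, 20 mm high, its top 57 mm above the table. It runs on top of the control box, 70 mm on the near side of the lamp's origin, free space all round. Can be pinched from above or pushed along
- labelled1: a bystander: the same size of jar as the one to check (58 mm across, 100 mm tall, 0.32 kg) but already labelled: blue round label with a white ring on the gold lid, white and blue band round the glass. It stands upright in a crate cell; origin at the centre of its underside. Leave it there
- labelled2: a bystander: the same size of jar as the one to check (58 mm across, 100 mm tall, 0.32 kg) but already labelled: blue round label with a white ring on the gold lid, white and blue band round the glass. It stands upright in a crate cell; origin at the centre of its underside. Leave it there
- labelled3: a bystander: the same size of jar as the one to check (58 mm across, 100 mm tall, 0.32 kg) but already labelled: blue round label with a white ring on the gold lid, white and blue band round the glass. It stands upright in a crate cell; origin at the centre of its underside. Leave it there
- labelled4: a bystander: the same size of jar as the one to check (58 mm across, 100 mm tall, 0.32 kg) but already labelled: blue round label with a white ring on the gold lid, white and blue band round the glass. It stands upright in a crate cell; origin at the centre of its underside. Leave it there
- stamp: bystander: blue self-inking hand stamp, 42 x 62 mm, 76 mm tall, standing on the table; origin at the centre of its underside
- twine: bystander: spool of brown twine standing on end, 60 mm across, 76 mm tall; origin at the centre of its underside
- label_roll: bystander: roll of white labels lying flat, 130 mm across, hole 76 mm, 45 mm high; origin at the centre of its underside
- phone: bystander: dark phone lying flat beyond the work, 74 x 152 mm, 9 mm thick; origin at the centre of its underside
Things that resemble listed ones, but are neither listed nor needed, are in the scene too. Of the things that look like the jar, the middle-sized one is meant.

How it is judged:
On the way, in this order (a step that is already met when the one before it is completed fails the run):
1. the dimmer is at its bright end stop (value of joint fader above 0.056 m), for 0.2 s.
2. the unlabelled jar has been lifted clear of the crate (height (world z) of jar above 0.07 m and contact force between jar and crate below 0.2 N and contact force between jar and the fingers above 2 N), for 0.1 s.
At the end, for the whole second after the job is handed in: The dimmer is within 4 mm of its bright stop; the unlabelled jar is held still by the fingers alone, touching neither lamp nor crate, its base 25 to 110 mm off the panel and within 45 mm of its middle up and across the slope, its axis within 16 degrees of square to it, lid away from it (value of joint fader above 0.056 m and z of jar in the frame of panel between 0.025 and 0.11 m and x of jar in the frame of panel between -0.045 and 0.045 m and y of jar in the frame of panel between -0.045 and 0.045 m and angle between the z axis of jar and the z axis of panel, either way round below 0.28 rad and z of jar_lid in the frame of panel above 0.11 m and height (world z) of jar above 0.09 m and contact force between jar and the fingers above 2 N and contact force between jar and lamp below 0.2 N and contact force between jar and crate below 0.2 N and linear speed of jar below 0.03 m/s); the arm keeps its last pose, push and grip.
It fails at once if a labelled jar is shifted by more than 3 cm or tipped (distance of any of labelled1, labelled2, labelled3, labelled4 from where it was at the start of the episode above 0.03 m or angle between any of labelled1, labelled2, labelled3, labelled4's own z axis and vertical above 0.35 rad).
It fails at once if stamp, twine, label roll or phone is shifted by more than 3 cm or tipped (distance of any of stamp, twine, label_roll, phone from where it was at the start of the episode above 0.03 m or angle between any of stamp, twine, label_roll, phone's own z axis and vertical above 0.35 rad).
It fails at once if the jar knocks against the lamp (contact force between jar and lamp above 2 N).
It also fails if it takes over 48 s, if anything falls off the work surface, if the arm or the gripper's body presses on something with over 40 N, if the wrist force passes 120 N, or if a joint passes its speed limit or range.

## Working session

There is one attempt and no reset: what is moved stays moved. The work goes in short steps, Python scripts to look and compute and a tool call to move; the robot and the scene stay as the last step left them, time stands still between calls to the robot, and variables do not carry over. Pictures are saved under pics/ and viewed, at most 10 in all, crops included, and the job is handed in when it is done.

Besides the shell and the picture viewer there is one more tool, called after "Request:" in YAML: its name, and indented under it one key for each argument. move_arm: Moves the arm, as the interface text tells. Its arguments: {"type":"object","properties":{"rows":{"type":"array","items":{"type":"array","items":{"type":"number"}}}},"required":["rows"]}

```bash
mkdir -p pics
cat > h.py <<'E'
import numpy as np, cv2, pickle
from scipy.spatial.transform import Rotation as Rn
from plant import manip
def grab(n,tag):
    f=manip.grab_frame(n); cv2.imwrite(f'pics/{tag}.png',f['img']); pickle.dump(f,open(f'pics/{tag}.pkl','wb')); return f
def load(tag): return pickle.load(open(f'pics/{tag}.pkl','rb'))
def proj(f,X):
    c=np.atleast_2d(X)@np.array(f['R']).T+np.array(f['t']); s=c[:,:2]/c[:,2:]
    s=s*(1+f['k1']*(s**2).sum(1,keepdims=True)); K=np.array(f['mtx']); return s@K[:2,:2].T+K[:2,2]
def ray(f,uv):
    K=np.array(f['mtx']); d=(np.array(uv,float)-K[:2,2])/[K[0,0],K[1,1]]; s=d.copy()
    for _ in range(30): s=d/(1+f['k1']*(s@s))
    R=np.array(f['R']); v=R.T@np.r_[s,1]; return -R.T@np.array(f['t']),v/np.linalg.norm(v)
def atz(f,uv,z):
    o,v=ray(f,uv); return o+v*(z-o[2])/v[2]
def tri(obs):
    A=np.zeros((3,3));b=np.zeros(3);L=[]
    for f,uv in obs:
        o,v=ray(f,uv); P=np.eye(3)-np.outer(v,v); A+=P;b+=P@o;L.append((o,P))
    X=np.linalg.solve(A,b); return X,[np.linalg.norm(P@(X-o)) for o,P in L]
E
python3 - <<'E'
from h import *
fs=[grab(n,n+'0') for n in('side','top','wrist')]
for f in fs: print(np.round(-np.array(f['R']).T@f['t'],3),f['k1'],f['mtx'][0][0])
print(manip.state(),manip.tip_reach)
a=np.vstack([fs[0]['img'][:, :],]); 
cv2.imwrite('pics/top0b.png',cv2.resize(fs[1]['img'],(800,600),interpolation=cv2.INTER_CUBIC))
cv2.imwrite('pics/side0b.png',cv2.resize(fs[0]['img'],(800,600),interpolation=cv2.INTER_CUBIC))
E
```

```text
[-0.066  1.213  1.092] 0.04751650261837529 471.30379794071916
[ 0.264 -0.032  1.686] -0.021421169586286568 480.3572069153195
[0.185 0.601 0.373] -0.06110535322266819 282.5748176167748
{'time': 0.15, 'joint_pos': array([ 1.03799819e+00,  5.32399952e-02,  1.61397907e+00, -2.23686693e-06,
        1.47600543e+00, -1.18960920e-01]), 'joint_vel': array([ 0.00130241, -0.0009035 , -0.0044775 ,  0.00192471, -0.00085611,
        0.00054292]), 'joint_efforts': array([ 1.80642633e-04, -3.94242203e+01, -3.70721447e+01, -1.09426101e-04,
        4.73508248e-03, -5.90206923e-06]), 'tool_pos': array([0.25107232, 0.57185332, 0.24932357]), 'tool_rot': array([-2.60155803e-04,  2.05445047e-01,  9.78668313e-01, -7.73334611e-04]), 'contact_force': array([ 0.55290565,  0.79435774, -1.13148746]), 'ft_torque': array([-0.08277685,  0.01226185,  0.00146171]), 'grasp_force': 0.0, 'gripper_width': 0.9968248036151712} 0.019
```

View pics/top0b.png

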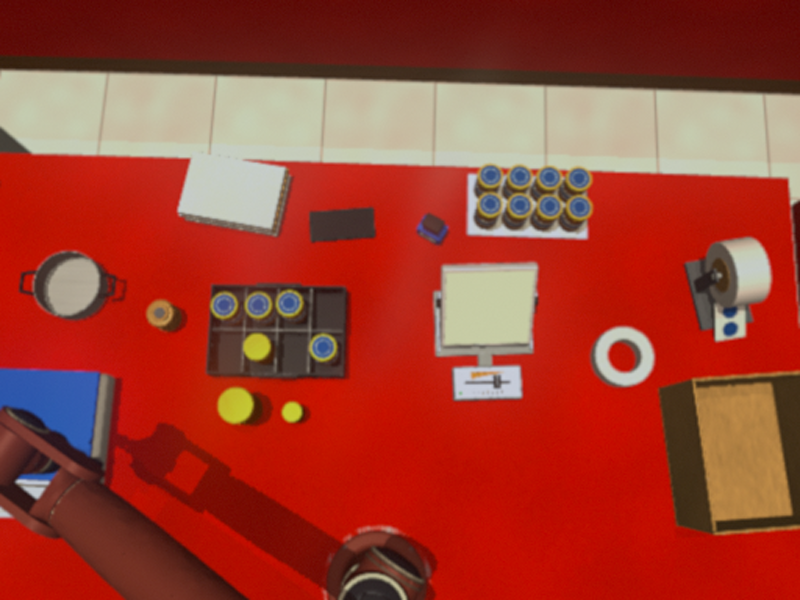

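View pics/side0b.png

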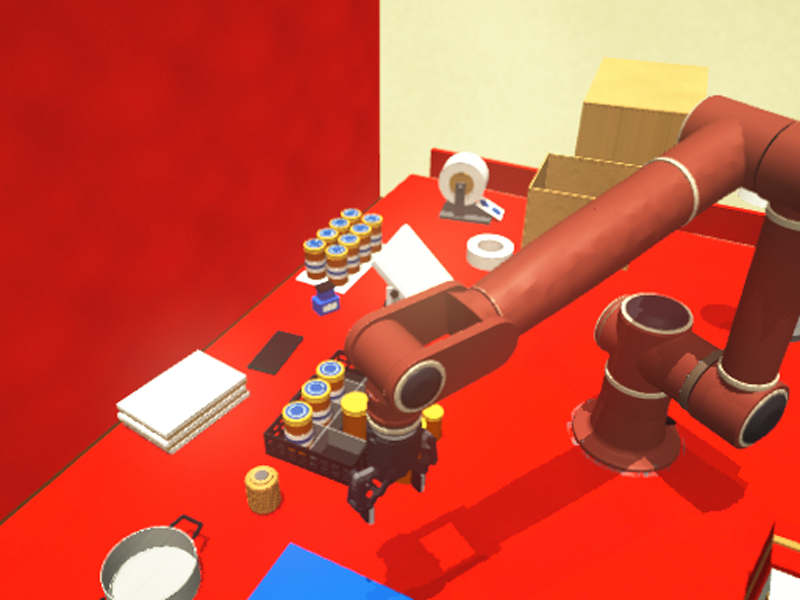

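Top view (800x600): crate at (208–347, 285–377) with the plain gold-lid jar at (257,347); the larger (236,405) and smaller (292,411) decoys stand in front of it. Lamp panel is at (488,307), control box at (487,382), slide near (497,381). The side view shows the target lid at (355,402), partly beside the arm.

Run:
```python
from h import *
t=load('top0')['img'];s=load('side0')['img']
def crop(im,x0,y0,w,h,k): return cv2.resize(im[y0:y0+h,x0:x0+w],(w*k,h*k),interpolation=cv2.INTER_CUBIC)
c=np.zeros((600,800,3),np.uint8)
a=crop(t,270,160,80,100,5);c[:500,:400]=a   # lamp 270,160 x5
b=crop(t,125,175,100,80,4);c[:320,400:]=b  # crate x4
d=crop(s,165,215,100,70,4);c[320:600,400:]=d # side crate x4
cv2.imwrite('pics/c1.png',c)
f=load('top0')
m=cv2.inRange(cv2.cvtColor(t,cv2.COLOR_BGR2HSV),(22,150,120),(35,255,255))
n,_,st,ce=cv2.connectedComponentsWithStats(m)
for i in range(1,n):
    if st[i][4]>20: print(st[i],ce[i],atz(f,ce[i],.105))
```

```text
[344 115  14   7  23] [349.52173913 119.13043478] [ 0.86637763 -0.34815781  0.105     ]
[363 131  12  10  22] [366.95454545 137.36363636] [ 0.80208984 -0.40793503  0.105     ]
[306 132  13   7  21] [311.23809524 136.47619048] [ 0.79842913 -0.21556149  0.105     ]
[325 132  14   8  25] [330.48 137.  ] [ 0.79889329 -0.28195434  0.105     ]
[344 133  15   7  23] [349.91304348 137.43478261] [ 0.79971789 -0.34904     0.105     ]
[135 187  17  17  40] [145.35  197.525] [0.56448884 0.33912687 0.105     ]
[158 187  16  17  35] [168.14285714 197.45714286] [0.56737694 0.26252429 0.105     ]
[176 186  18  17  44] [186.65909091 196.18181818] [0.57389228 0.20060812 0.105     ]
[156 213  17  18 250] [163.948 221.452] [0.48572452 0.27080502 0.105     ]
[204 214  12  17  31] [211.70967742 223.58064516] [0.48413994 0.11169514 0.105     ]
[140 249  22  22 395] [150.57721519 259.23797468] [0.35956389 0.30574791 0.105     ]
[181 258  12  12 119] [186.69747899 263.38655462] [0.35031174 0.18664111 0.105     ]
```

View pics/c1.png

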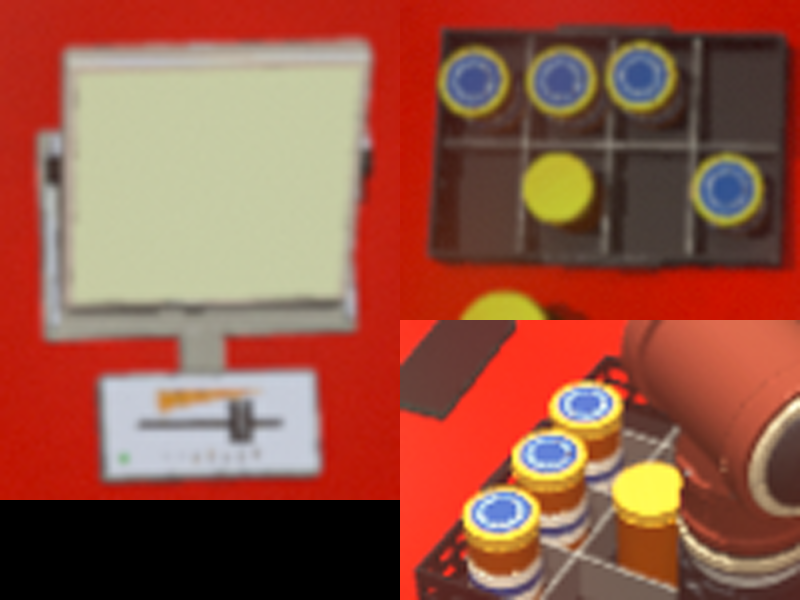

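The crop shows the wedge is wide at its left (+y) end, with the slide at (241,421), toward the dim end. The unlabelled lid is at (557,188), and the cells left and right of it are empty. Next I fit the lamp and crate poses from the corners.

Run:
```python
from h import *
from scipy.optimize import least_squares
f=load('top0')
def P(p,k,ox,oy,sx=0,sy=0): p=np.array(p,float); return (p-[sx,sy]+.5)/k-.5+[ox,oy]
def fit(M,uv,x0):
    M=np.array(M,float)
    def X(p):
        c,s=np.cos(p[2]),np.sin(p[2]); return np.c_[M[:,0]*c-M[:,1]*s+p[0],M[:,0]*s+M[:,1]*c+p[1],M[:,2]]
    r=least_squares(lambda p:(proj(f,X(p))-uv).ravel(),x0,loss='soft_l1'); print(np.round(r.x,4),np.round(r.fun.reshape(-1,2),1).tolist()); return r.x
q=.0707
L=fit([[-.034,.075,.034],[-.034,-.075,.034],[-.106,-.075,.034],[-.106,.075,.034],[.08+q,.1,.11+q],[.08+q,-.1,.11+q],[.08-q,.1,.11-q]],
 P([(100,378),(318,372),(322,470),(104,480),(64,48),(371,42),(66,306)],5,270,160),[.5,-.2,0])
C=fit([[.1,.15,.058],[.1,-.15,.058],[-.1,-.15,.058],[-.1,.15,.058]],P([(442,30),(790,38),(782,267),(430,260)],4,125,175,400,0),[.5,.2,0])
uv=P((241,420),5,270,160); F=atz(f,uv,.057);c,s=np.cos(L[2]),np.sin(L[2]);print('fader',F,'lamp y',(F[:2]-L[:2])@[-s,c],(F[:2]-L[:2])@[c,s])
e=[atz(f,P(p,5,270,160),.034) for p in((139,424),(283,422))];print(e)
J=atz(f,P((557.5,188),4,125,175,400,0),.105);d=J[:2]-C[:2];c,s=np.cos(C[2]),np.sin(C[2]);print('jar',J,d@[c,s],d@[-s,c])
```

```text
[ 0.5063 -0.2251  0.067 ] [[-0.0, -1.3], [-0.3, -1.5], [0.3, -0.2], [0.2, -0.8], [0.1, 2.6], [0.4, 1.9], [-0.9, 0.7]]
[0.5285 0.2362 0.016 ] [[0.7, 0.2], [-0.2, -0.2], [-0.1, -0.0], [-0.3, 0.0]]
fader [ 0.43479965 -0.24723672  0.057     ] lamp y -0.017340618884747236 -0.07286353114511392
[array([ 0.4320712 , -0.18010702,  0.034     ]), array([ 0.43681416, -0.27920122,  0.034     ])]
jar [0.48515129 0.27059067 0.105     ] -0.04277339292326043 0.0351283621269598
```

Request:
move_arm:
  rows:
    - [-2.4, -3.26, 0, 0, 0, 0, 1]
    - [-2.4, -3.26, 0, 0, 0, 0, 1]
    - [-2.4, -3.26, 0, 0, 0, 0, 1]
    - [-2.4, -3.26, 0, 0, 0, 0, 1]
    - [-2.4, -3.26, 0, 0, 0, 0, 1]
    - [-2.4, -3.26, 0, 0, 0, 0, 1]
    - [-2.4, -3.26, 0, 0, 0, 0, 1]
    - [-2.4, -3.26, 0, 0, 0, 0, 1]
    - [-2.4, -3.26, 0, 0, 0, 0, 1]
    - [-2.4, -3.26, 0, 0, 0, 0, 1]
    - [-2.4, -3.26, 0, 0, 0, 0, 1]
    - [-2.4, -3.26, 0, 0, 0, 0, 1]
    - [-2.4, -3.26, 0, 0, 0, 0, 1]
    - [-2.4, -3.26, 0, 0, 0, 0, 1]
    - [-2.4, -3.26, 0, 0, 0, 0, 1]
    - [-2.4, -3.26, 0, 0, 0, 0, 1]
    - [-2.4, -3.26, 0, 0, 0, 0, 1]
    - [-2.4, -3.26, 0, 0, 0, 0, 1]
    - [-2.4, -3.26, 0, 0, 0, 0, 1]
    - [-1.8, -2.4, 0, 0, 0, 0, 1]

```text
time: 1.82
tool_pos: [0.4264, -0.2105, 0.25]
tool_rot: [-0.0, 0.207, 0.978, -0.0]
contact_force: [0.5, 0.2, 0.7]
gripper_width: 0.999
grasp_force: 0.0
```

Request:
move_arm:
  rows:
    - [0, 0, 0, 0, 0, 7.1, 1]
    - [0, 0, 0, 0, 0, 7.1, 1]
    - [0, 0, 0, 0, 0, 7.1, 1]
    - [0, 0, 0, 0, 0, 7.1, 1]
    - [0, 0, 0, 0, 0, 7.1, 1]
    - [0, 0, 0, 0, 0, 7.1, 1]
    - [0, 0, 0, 0, 0, 7.1, 1]
    - [0, 0, 0, 0, 0, 7.1, 1]
    - [0, 0, 0, 0, 0, 7.1, 1]
    - [0, 0, 0, 0, 0, 7.1, 1]
    - [0, 0, 0, 0, 0, 7.1, 1]
    - [0, 0, 0, 0, 0, 7.1, 1]
    - [0, 0, 0, 0, 0, 7.1, 1]
    - [0, 0, 0, 0, 0, 7.1, 1]
    - [0, 0, 0, 0, 0, 7.1, 1]
    - [0, 0, 0, 0, 0, 7.1, 1]
    - [0, 0, 0, 0, 0, 7.1, 1]
    - [0, 0, 0, 0, 0, 7.1, 1]
    - [0, 0, 0, 0, 0, 7.1, 1]
    - [0, 0, 0, 0, 0, 7.1, 1]

```text
time: 3.48
tool_pos: [0.4264, -0.2073, 0.2499]
tool_rot: [-0.0, 0.993, 0.121, -0.0]
contact_force: [-0.0, -0.1, 0.0]
gripper_width: 1.002
grasp_force: 0.0
```

Request:
move_arm:
  rows:
    - [0, 0, 0, 0, 0, 7, 1]
    - [0, 0, 0, 0, 0, 4, 1]
    - [0, 0, 0, 0, 0, 0, 1]

```text
time: 3.73
tool_pos: [0.4264, -0.2073, 0.2499]
tool_rot: [-0.0, 1.0, 0.028, -0.0]
contact_force: [-1.0, -0.6, -0.0]
gripper_width: 1.0
grasp_force: 0.0
```

Run:
```python
from h import *
s=manip.state();print(s['tool_pos'],Rn.from_quat(s['tool_rot'],scalar_first=True).as_matrix().round(4),s['joint_pos'].round(3),s['contact_force'])
fs=[grab(n,n+'1') for n in('side','top','wrist')]
X=[[.435,-.247,.057],[.432,-.18,.034],[.437,-.279,.034]]
for f in fs: print(proj(f,X).round(1).tolist())
c=np.zeros((600,800,3),np.uint8)
c[:384,:512]=fs[2]['img']
q=proj(fs[0],[[.485,.27,.105]])[0].astype(int); print(q)
c[:280,512:792]=cv2.resize(fs[0]['img'][q[1]-35:q[1]+35,q[0]-35:q[0]+35],(280,280),interpolation=cv2.INTER_CUBIC)
x=max(0,int(proj(fs[0],X)[0][0])-50); y=int(proj(fs[0],X)[0][1])-30; print(x,y)
c[385:600,:400]=cv2.resize(fs[0]['img'][y:y+54,x:x+100],(400,215),interpolation=cv2.INTER_CUBIC)
cv2.imwrite('pics/c2.png',c)
```

```text
[ 0.42640324 -0.20732619  0.24994726] [[ 9.984e-01  5.640e-02 -5.000e-04]
 [ 5.640e-02 -9.984e-01  3.000e-04]
 [-4.000e-04 -4.000e-04 -1.000e+00]] [-0.61  -0.321  1.952  0.     1.511  0.905] [-1.04993197 -0.55204881 -0.00323487]
[[304.0, 190.5], [297.8, 204.3], [306.1, 191.1]]
[[317.7, 243.5], [297.4, 244.4], [326.1, 243.9]]
[[287.4, 172.4], [230.2, 167.7], [311.3, 168.5]]
[227 256]
254 160
```

View pics/c2.png

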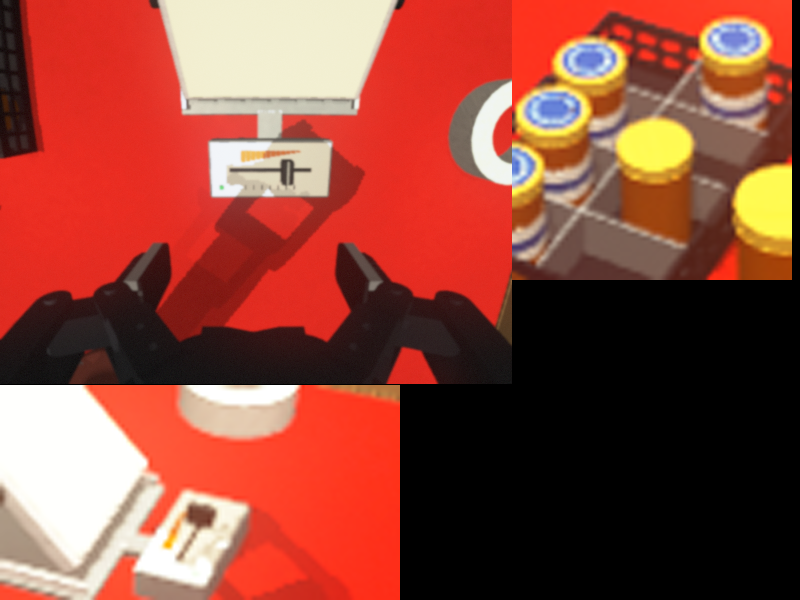

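Wrist picture: slide cap at about (287,172), slot from (230,170) to (311,170), wedge wide on the left, panel lower edge from (183,111) to (358,111). In the side crops the cap is at (203,510) and the plain lid centre at (655,147).

Run:
```python
from h import *
s1,t1,w1=load('side1'),load('top1'),load('wrist1');t0=load('top0')
print('fader',tri([(w1,(287.3,172)),(t0,(317.8,243.6)),(s1,(304.5,191.3))]))
print('fader w+s',tri([(w1,(287.3,172)),(s1,(304.5,191.3))]))
print('jar',tri([(t0,(163.9,221.6)),(s1,(227.6,257.4))]))
# target lid mask in side
m=cv2.inRange(cv2.cvtColor(t0['img'],cv2.COLOR_BGR2HSV),(22,150,120),(35,255,255)); 
for p in [(209,140),(330,139),(330,195),(210,198)]: print('box',atz(w1,p,.034).round(4))
for p in [(183,103),(361,103),(183,111),(358,111)]: print('edge',atz(w1,p,.04).round(4))
```

```text
fader (array([ 0.43429996, -0.24782832,  0.05287437]), [np.float64(0.0004699842044529419), np.float64(0.0009291876540004467), np.float64(0.001274053064540236)])
fader w+s (array([ 0.43381321, -0.24788422,  0.05268634]), [np.float64(0.000829088081881301), np.float64(0.0008290880818812834)])
jar (array([0.48558278, 0.27143584, 0.10232893]), [np.float64(1.5135012499028383e-05), np.float64(1.5135012499042205e-05)])
box [ 0.464  -0.1536  0.034 ]
box [ 0.4739 -0.2973  0.034 ]
box [ 0.4047 -0.3066  0.034 ]
box [ 0.3919 -0.1561  0.034 ]
edge [ 0.5046 -0.1241  0.04  ]
edge [ 0.5172 -0.3261  0.04  ]
edge [ 0.4958 -0.1241  0.04  ]
edge [ 0.5081 -0.324   0.04  ]
```

Request:
move_arm:
  rows:
    - [0.53, 4.08, 0, 0, 0, 0, 0.2]
    - [0, 0, 3.5, 0, 0, 0, 0.2]
    - [0, 0, 3.5, 0, 0, 0, 0.2]
    - [0, 0, 3.5, 0, 0, 0, 0.2]
    - [0, 0, 3.5, 0, 0, 0, 0.2]
    - [0, 0, 2.6, 0, 0, 0, 0.2]
    - [0, 0, 1.5, 0, 0, 0, 0.2]
    - [0, 0, 0.5, 0, 0, 0, 0.2]
    - [0, 0, 0, 0, 0, 0, 0.2]
    - [0, 0, 0, 0, 0, 0, -1]
    - [0, 0, 0, 0, 0, 0, -1]
    - [0, 0, 0, 0, 0, 0, -1]
    - [0, 0, 0, 0, 0, 0, -1]
    - [0, 0, 0, 0, 0, 0, -1]
    - [0, 0, 0, 0, 0, 0, -1]
    - [0, 0, 0, 0, 0, 0, -1]

```text
time: 5.22
tool_pos: [0.4354, -0.2487, 0.0664]
tool_rot: [0.001, 1.0, 0.029, 0.001]
contact_force: [-0.3, 1.1, 5.7]
gripper_width: 0.142
grasp_force: 59.6
```

Request:
move_arm:
  rows:
    - [0, -0.5, -0.1, 0, 0, 0, -1]
    - [0, -0.7, 0, 0, 0, 0, -1]
    - [0, -0.8, 0, 0, 0, 0, -1]
    - [0, -0.8, 0, 0, 0, 0, -1]
    - [0, -0.8, 0, 0, 0, 0, -1]
    - [0, -0.5, 0, 0, 0, 0, -1]
    - [0, -0.3, 0, 0, 0, 0, -1]
    - [0, 0, 0, 0, 0, 0, -1]

```text
time: 5.88
tool_pos: [0.4325, -0.203, 0.0664]
tool_rot: [0.0, 1.0, 0.029, 0.001]
contact_force: [2.9, 1.0, 7.4]
gripper_width: 0.141
grasp_force: 60.5
```

Request:
move_arm:
  rows:
    - [0, -0.2, 0, 0, 0, 0, -1]
    - [0, -0.2, 0, 0, 0, 0, -1]
    - [0, 0, 0, 0, 0, 0, -1]

```text
time: 6.13
tool_pos: [0.4323, -0.1994, 0.0664]
tool_rot: [0.0, 1.0, 0.029, 0.001]
contact_force: [1.7, -0.3, 6.7]
gripper_width: 0.14
grasp_force: 60.4
```

Request:
move_arm:
  rows:
    - [0, -0.15, 0, 0, 0, 0, -1]
    - [0, -0.15, 0, 0, 0, 0, -1]
    - [0, 0, 0, 0, 0, 0, -1]

```text
time: 6.38
tool_pos: [0.4322, -0.1976, 0.0664]
tool_rot: [0.002, 1.0, 0.029, 0.001]
contact_force: [3.6, -4.5, 3.6]
gripper_width: 0.139
grasp_force: 60.1
```

Request:
move_arm:
  rows:
    - [0, -0.15, 0, 0, 0, 0, -1]
    - [0, -0.15, 0, 0, 0, 0, -1]
    - [0, 0, 0, 0, 0, 0, -1]

```text
time: 6.63
tool_pos: [0.4322, -0.1972, 0.0665]
tool_rot: [0.005, 1.0, 0.029, 0.002]
contact_force: [3.9, -15.5, -1.6]
gripper_width: 0.14
grasp_force: 59.5
```

Request:
move_arm:
  rows:
    - [0, 0.3, 0, 0, 0, 0, -1]
    - [0, 0, 0, 0, 0, 0, 0.1]
    - [0, 0, 0, 0, 0, 0, 0.1]
    - [0, 0, 0, 0, 0, 0, 0.1]
    - [0, 0, 0, 0, 0, 0, 0.1]
    - [0, 0, -1, 0, 0, 0, 0.1]
    - [0, 0, -3, 0, 0, 0, 0.1]
    - [0, 0, -3.6, 0, 0, 0, 1]
    - [0, 0, -3.6, 0, 0, 0, 1]
    - [0, 0, -3.6, 0, 0, 0, 1]
    - [0, 0, -3.6, 0, 0, 0, 1]
    - [0, 0, 0, 0, 0, 0, 1]

```text
time: 7.63
tool_pos: [0.4342, -0.1987, 0.2592]
tool_rot: [0.004, 1.0, 0.029, 0.006]
contact_force: [0.9, -0.9, 1.4]
gripper_width: 1.001
grasp_force: 0.0
```

Run:
```python
from h import *
s=manip.state();print(s['tool_pos'],s['joint_pos'].round(3))
f=grab('wrist','wrist2');s1=grab('side','side2')
print(proj(f,[[.432,-.1985,.057],[.432,-.18,.034],[.437,-.279,.034]]).round(0).tolist())
c=np.zeros((600,800,3),np.uint8)
cv2.imwrite('pics/c3.png',cv2.resize(f['img'][100:250,150:350],(800,600),interpolation=cv2.INTER_CUBIC))
```

```text
[ 0.43424408 -0.19870346  0.25922384] [-0.585 -0.328  1.942  0.     1.513  0.928]
[[250.0, 180.0], [236.0, 175.0], [314.0, 175.0]]
```

View pics/c3.png

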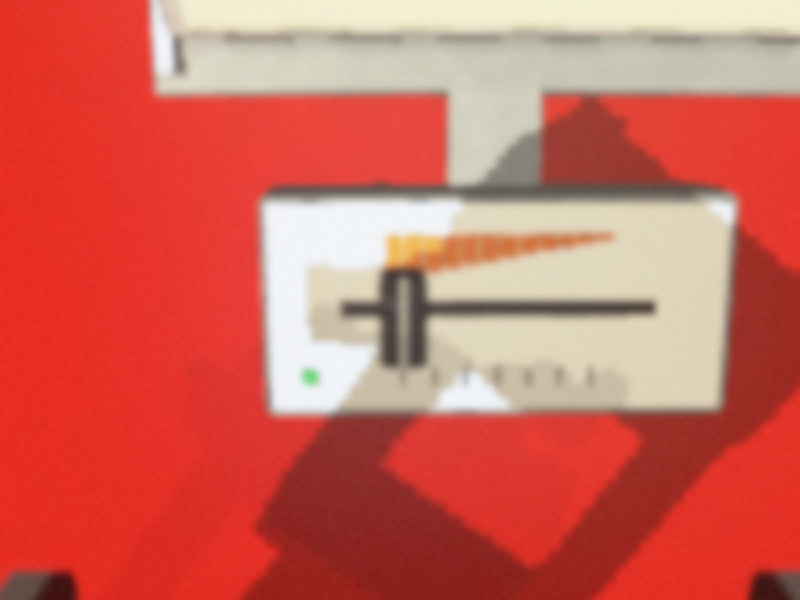

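The wrist crop shows the cap at (403,315), at the wide end of the wedge and on the last tick, so the dimmer is at its bright stop. Next I move over the jar.

Request:
move_arm:
  rows:
    - [0.65, -3.0, 0, 0, 0, 0, 1]
    - [0.65, -3.89, 0, 0, 0, 0, 1]
    - [0.65, -3.89, 0, 0, 0, 0, 1]
    - [0.65, -3.89, 0, 0, 0, 0, 1]
    - [0.65, -3.89, 0, 0, 0, 0, 1]
    - [0.65, -3.89, 0, 0, 0, 0, 1]
    - [0.65, -3.89, 0, 0, 0, 0, 1]
    - [0.65, -3.89, 0, 0, 0, 0, 1]
    - [0.65, -3.89, 0, 0, 0, 0, 1]
    - [0.65, -3.89, 0, 0, 0, 0, 1]
    - [0.65, -3.89, 0, 0, 0, 0, 1]
    - [0.62, -3.0, 0, 0, 0, 0, 1]
    - [0, -1.7, 0, 0, 0, 0, 1]
    - [0, 0, 0, 0, 0, 0, 1]

```text
time: 8.9
tool_pos: [0.4804, 0.2753, 0.2467]
tool_rot: [0.0, 1.0, 0.031, -0.002]
contact_force: [-0.5, -0.6, 0.2]
gripper_width: 1.0
grasp_force: 0.0
```

Run:
```python
from h import *
s=manip.state();print(s['tool_pos'],Rn.from_quat(s['tool_rot'],scalar_first=True).as_matrix().round(4).tolist(),s['joint_pos'].round(3))
f=grab('wrist','wrist3')
print(proj(f,[[.4855,.2712,.104],[.483,.1117,.105]]).round(0).tolist())
m=cv2.inRange(cv2.cvtColor(f['img'],cv2.COLOR_BGR2HSV),(22,150,100),(35,255,255))
n,_,st,ce=cv2.connectedComponentsWithStats(m)
for i in range(1,n):
    if st[i][4]>200: print(st[i],ce[i],atz(f,ce[i],.105), atz(f,(st[i][0]+st[i][2]/2-.5,st[i][1]+st[i][3]/2-.5),.105))
cv2.imwrite('pics/c4.png',f['img'])
```

```text
[0.48041138 0.27531663 0.24668418] [[0.9981, 0.0616, -0.0047], [0.0616, -0.9981, -0.0008], [-0.0048, 0.0005, -1.0]] [ 3.860e-01 -1.120e-01  1.781e+00  1.000e-03  1.478e+00  1.895e+00]
[[257.0, 184.0], [415.0, 196.0]]
[ 228  152   55   39 1067] [258.14245548 174.79381443] [0.49469729 0.27041571 0.105     ] [0.49821008 0.27365788 0.105     ]
```

View pics/c4.png

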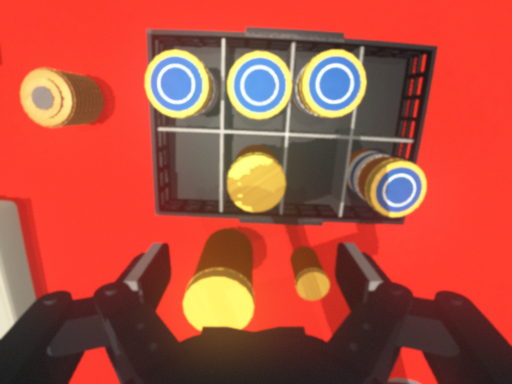

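The wrist view shows the plain lid centred at (256,182), as predicted, with the neighbouring cells left and right empty. I go down and grip along y.

Request:
move_arm:
  rows:
    - [0.6, 0.4, 0, 0, 0, 0, 1]
    - [0, 0, 3, 0, 0, 0, 1]
    - [0, 0, 3.5, 0, 0, 0, 1]
    - [0, 0, 3.5, 0, 0, 0, 1]
    - [0, 0, 3, 0, 0, 0, 1]
    - [0, 0, 2, 0, 0, 0, 1]
    - [0, 0, 1.2, 0, 0, 0, 1]
    - [0, 0, 0.5, 0, 0, 0, 1]
    - [0, 0, 0, 0, 0, 0, 1]
    - [0, 0, 0, 0, 0, 0, -1]
    - [0, 0, 0, 0, 0, 0, -1]
    - [0, 0, 0, 0, 0, 0, -1]
    - [0, 0, 0, 0, 0, 0, -1]
    - [0, 0, 0, 0, 0, 0, -1]
    - [0, 0, 0, 0, 0, 0, -1]
    - [0, 0, 0, 0, 0, 0, -1]

```text
time: 10.28
tool_pos: [0.4899, 0.2698, 0.0848]
tool_rot: [-0.001, 1.0, 0.029, 0.002]
contact_force: [-0.3, 0.3, 6.0]
gripper_width: 0.667
grasp_force: 63.1
```

Request:
move_arm:
  rows:
    - [0, 0, -0.5, 0, 0, 0, -1]
    - [0, 0, -1, 0, 0, 0, -1]
    - [0, 0, -1.5, 0, 0, 0, -1]
    - [0, 0, -2, 0, 0, 0, -1]
    - [0, 0, -2.5, 0, 0, 0, -1]
    - [0, 0, -2.5, 0, 0, 0, -1]
    - [0, 0, -2.5, 0, 0, 0, -1]
    - [0, 0, -2.5, 0, 0, 0, -1]
    - [0, 0, -2, 0, 0, 0, -1]
    - [0, 0, -1.5, 0, 0, 0, -1]
    - [0, 0, -1, 0, 0, 0, -1]
    - [0, 0, 0, 0, 0, 0, -1]
    - [0, 0, 0, 0, 0, 0, -1]

```text
time: 11.37
tool_pos: [0.4882, 0.269, 0.2772]
tool_rot: [0.0, 1.0, 0.029, 0.0]
contact_force: [-0.2, 0.1, -2.3]
gripper_width: 0.664
grasp_force: 64.2
```

Run:
```python
from h import *
s=manip.state();print(s['tool_pos'],s['tool_rot'],s['joint_pos'].round(3),s['contact_force'])
f=grab('side','side4');w=grab('wrist','wrist4')
p=s['tool_pos']; q=proj(f,[p,p-[0,0,.08]]).astype(int);print(q)
c=np.zeros((600,800,3),np.uint8)
x0,y0=max(0,q[0][0]-60),max(0,q[0][1]-60); print(x0,y0)
a=f['img'][y0:y0+140,x0:x0+120]; a=cv2.resize(a,None,fx=4,fy=4); c[:min(600,a.shape[0]),:a.shape[1]]=a[:600]
cv2.imwrite('pics/c5.png',c)
```

```text
[0.48815209 0.26903575 0.2772202 ] [4.21008924e-06 9.99586752e-01 2.87458620e-02 3.10189785e-06] [ 0.37  -0.123  1.74  -0.     1.525  1.883] [-0.16464394  0.14198213 -2.3133837 ]
[[225 211]
 [226 232]]
165 151
```

View pics/c5.png

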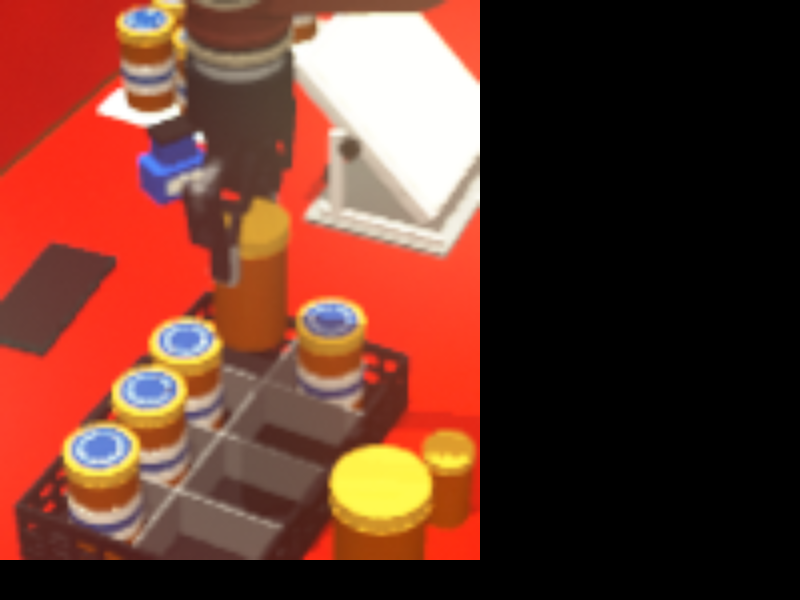

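The jar hangs upright in the gripper, clear of the crate, with its base at (251,345) in the crop and the labelled jars still in place. I carry it across to the lamp.

Request:
move_arm:
  rows:
    - [-0.2, 1.0, 0, 0, 0, 0, -1]
    - [-0.3, 2.0, 0, 0, 0, 0, -1]
    - [-0.5, 3.0, 0, 0, 0, 0, -1]
    - [-0.5, 3.5, 0, 0, 0, 0, -1]
    - [-0.5, 3.5, 0, 0, 0, 0, -1]
    - [-0.5, 3.5, 0, 0, 0, 0, -1]
    - [-0.5, 3.5, 0, 0, 0, 0, -1]
    - [-0.5, 3.5, 0, 0, 0, 0, -1]
    - [-0.5, 3.5, 0, 0, 0, 0, -1]
    - [-0.5, 3.5, 0, 0, 0, 0, -1]
    - [-0.5, 3.5, 0, 0, 0, 0, -1]
    - [-0.5, 3.5, 0, 0, 0, 0, -1]
    - [-0.5, 3.5, 0, 0, 0, 0, -1]
    - [-0.4, 3.0, 0, 0, 0, 0, -1]
    - [-0.2, 2.5, 0, 0, 0, 0, -1]
    - [0, 1.6, 0, 0, 0, 0, -1]
    - [0, 1.0, 0, 0, 0, 0, -1]
    - [0, 0, 0, 0, 0, 0, -1]

```text
time: 12.97
tool_pos: [0.4498, -0.2264, 0.2761]
tool_rot: [-0.0, 1.0, 0.027, -0.001]
contact_force: [0.2, 0.1, -1.7]
gripper_width: 0.661
grasp_force: 64.6
```

Request:
move_arm:
  rows:
    - [0, 0, 0, 0, 3, 0, -1]
    - [0, 0, 0, 0, 4, 0, -1]
    - [0, 0, 0, 0, 5, 0, -1]
    - [0, 0, 0, 0, 5, 0, -1]
    - [0, 0, 0, 0, 5, 0, -1]
    - [0, 0, 0, 0, 5, 0, -1]
    - [0, 0, 0, 0, 5, 0, -1]
    - [0, 0, 0, 0, 5, 0, -1]
    - [0, 0, 0, 0, 5, 0, -1]
    - [0, 0, 0, 0, 3, 0, -1]
    - [0, 0, 0, 0, 0, 0, -1]
    - [0, 0, 0, 0, 0, 0, -1]

```text
time: 13.97
tool_pos: [0.4501, -0.224, 0.2761]
tool_rot: [-0.012, 0.924, 0.027, 0.381]
contact_force: [0.4, -0.5, -1.9]
gripper_width: 0.664
grasp_force: 64.7
```

Run:
```python
from h import *
s=manip.state();M=Rn.from_quat(s['tool_rot'],scalar_first=True).as_matrix()
print(s['tool_pos'],M.round(3).tolist(),s['joint_pos'].round(3),s['gripper_width'],s['grasp_force'])
psi=.065;c,si=np.cos(psi),np.sin(psi);n=np.array([-c,-si,1])/2**.5;P=np.array([.583,-.2186,.11])
T=P+n*.14;print('target',T,'tool delta cm',M.T@(T-s['tool_pos'])*100,'axis err deg',np.degrees(np.arccos(-n@M[:,2])))
```

```text
[ 0.45006623 -0.22397801  0.27609035] [[0.708, 0.058, 0.704], [0.04, -0.998, 0.042], [0.705, -0.001, -0.709]] [-0.932 -0.652  2.257  0.704  1.149  0.412] 0.6641022520678487 64.71355676651001
target [ 0.4842141  -0.22503014  0.20899495] tool delta cm [-2.31992379  0.31078726  7.15619578] axis err deg 0.27520712194953384
```

Request:
move_arm:
  rows:
    - [-0.5, 0.1, 0.5, 0, 0, 0, -1]
    - [-0.6, 0.1, 0.8, 0, 0, 0, -1]
    - [-0.6, 0.1, 0.9, 0, 0, 0, -1]
    - [-0.6, 0, 0.9, 0, 0, 0, -1]
    - [0, 0, 0.9, 0, 0, 0, -1]
    - [0, 0, 0.9, 0, 0, 0, -1]
    - [0, 0, 0.8, 0, 0, 0, -1]
    - [0, 0, 0.6, 0, 0, 0, -1]
    - [0, 0, 0.4, 0, 0, 0, -1]
    - [0, 0, 0, 0, 0, 0, -1]
    - [0, 0, 0, 0, 0, 0, -1]

```text
time: 14.88
tool_pos: [0.4821, -0.226, 0.2137]
tool_rot: [-0.011, 0.923, 0.027, 0.383]
contact_force: [1.3, -0.7, -2.4]
gripper_width: 0.661
grasp_force: 64.7
```

Run:
```python
from h import *
s=manip.state();M=Rn.from_quat(s['tool_rot'],scalar_first=True).as_matrix()
print(s['tool_pos'],M[:,2],s['contact_force'],s['grasp_force'])
f=grab('side','side5');w=grab('wrist','wrist5');t=grab('top','top5')
p=s['tool_pos'];b=p+M[:,2]*.08;l=p-M[:,2]*.02
P=np.array([.583,-.2186,.11])
c=np.zeros((600,800,3),np.uint8)
q=proj(f,[b,l,P]);o=(q[0]-[40,30]).astype(int);c[:300,:400]=cv2.resize(f['img'][o[1]:o[1]+60,o[0]:o[0]+80],(400,300));print(((q-o)*5).round().tolist())
q=proj(t,[b,l,P]);o=(q[0]-[40,30]).astype(int);c[:300,400:]=cv2.resize(t['img'][o[1]:o[1]+60,o[0]:o[0]+80],(400,300));print(((q-o)*5).round().tolist())
c[300:,:400]=cv2.resize(w['img'],(400,300));print((proj(w,[b,l,P])*.78).round().tolist())
cv2.imwrite('pics/c6.png',c)
```

```text
[ 0.48209417 -0.22604695  0.21373574] [ 0.70590701  0.0409388  -0.70712043] [ 1.29326654 -0.71108877 -2.42779416] 64.71385225653648
[[202.0, 155.0], [295.0, 93.0], [145.0, 195.0]]
[[203.0, 151.0], [223.0, 245.0], [188.0, 97.0]]
[[196.0, 165.0], [196.0, 226.0], [195.0, 149.0]]
```

View pics/c6.png

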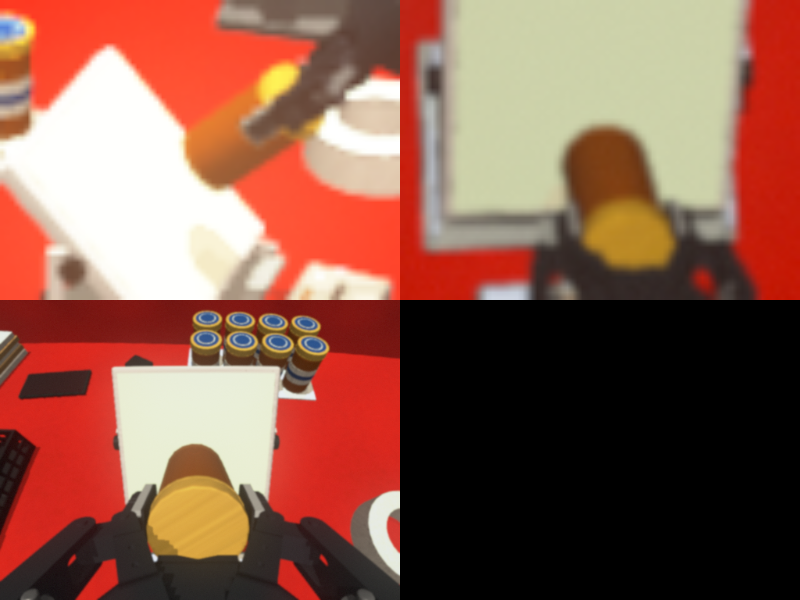

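The final views show the jar held square to the panel and centred across it (both near column 196 in the wrist view), with its base about 6 cm off the face and a clear gap to the lamp.

```bash
python3 -c "
from plant import manip
print(manip.state()['joint_vel'].round(3),manip.job_done())"
```

```text
the job is handed in; nothing more can be done
[-0.004 -0.004  0.     0.002 -0.002  0.001] None
```

I handed the job in with the dimmer at its bright stop and the unlabelled jar held still, by my measurements square to the panel and about 6 cm from its middle; `job_done()` returned no verdict.

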